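# Hold the tea infuser over the mug

### The arm

A 7-joint arm with a two-finger parallel gripper is mounted at the origin on the work surface. World frame = base frame: x ahead of the robot, y to its left, z up, the work surface at z = 0. Lengths are in m, angles in rad, forces in N, time in s.
With the tool pointing down it reaches from about 0.4 to 0.85 m from the base axis. Payload 4.5 kg.
Tool frame: the origin (TCP) lies between the finger pads, 19 mm behind the fingertips; this is the grasp point; z points along the fingers, y is the line along which they close (so a half turn about z gives the same grasp; the last joint's range is limited). The gripper opens to 88 mm and grips with 3 to 60 N. Pads are 18 mm wide; open, the fingers measure 123 mm over their backs; the gripper's body (75 mm by 187 mm) begins 45 mm behind the grasp point.
Start: joints at [1.139, 0.689, -0.195, 1.565, 0.157, 0.902, -0.215], TCP at [0.281, -0.558, 0.257] pointing down, gripper open.
Joint ranges: [-3.01, 3.01], [-0.46, 2.08], [-1.47, 1.51], [0.13, 2.56], [-1, 4.14], [0.04, 2.09], [-2.66, 2.66]. Speed limits (rad/s): [2.57, 2.57, 3.14, 3.14, 3.14, 3.14, 3.14].

### API

Orientations are given as a unit quaternion [x, y, z, w].
In Python, from plant import sensors, eyes, finish_job gives the robot as it stands.
- The arm moves only by the tool send_rows, never from a script. Its argument "rows" is text: rows parted by semicolons, each of 4 numbers parted by spaces: the shift along the tool's x, y, z normalised to -1 to 1, where 1 is 30 cm, then the turn about the tool's z normalised to -1 to 1, where 1 is 2 pi rad. A call has 1 to 10 rows; each row is the pose to reach, as a shift and turn from the pose commanded when the call began, along the tool's axes at that moment, turning the shorter way round; what a row does not reach only later rows make up. A row lasts 1/12 s, in which the tool goes at most 41.7 mm and 7.16 degrees, less where a joint would pass 70% of its speed; a pose out of reach is approached as far as the arm can. A call with a number of a shift or a turn outside -1 to 1 is refused whole. A call with a gripper value outside its range is refused whole. "jaw" is the closure, from -1 (fully open) to 1 (shut), set as the call begins (left out, the last holds). The fingers move at their own pace and stop on an object; "force" is the grip in N (left out, the last holds). Time passes only in rows, so rows that repeat a pose let the fingers close. It gives the time, the measured TCP pose, the force, the opening and the grip force at its end, in the units of the state.
- sensors.get_state(): the state, without advancing time (a new reading comes with each control period).
- eyes.snapshot(name): name is "side" or "top" or "wrist"; returns (picture, depth): 420x560x3 uint8, red, green, blue; 420x560 float32, m along the optical axis (not along the pixel's ray), 0 where there is no reading.
- eyes.calibration(name): a dict with "fov_y" (degrees; the focal length in pixels is half the picture's height over the tangent of half this angle, whatever the lens; pixels are square), "cx", "cy" (the principal point, pixels), "world_from_camera" (4x4, takes a point from camera to world coordinates). Camera axes: x right, y down, z forward; pixel columns grow to the right and rows downward; lengths in m; the calibration is good to about 2 mm. A picture is of the moment at which its call begins: read the wrist's pose just before it. calibration takes no time and is no camera call; for the wrist camera it gives the pose at the moment of the call.
- finish_job(): hands the job in; it is judged then, once.
The state is a dict: "clock": time; "q": joint angles; "qd": joint speeds; "joint_torque": joint torques, N m; "tool_pos": TCP position; "eef_rot": TCP orientation; "contact_force": force on the tool from outside, world axes, zero at the start; "moment": the same for the moment, N m; "opening": opening from 0.0 (shut) to 1.0 (fully open); "finger_force": force on a finger pad.
Only numpy, scipy, OpenCV 4.12 (cv2) and the standard library are available. Lean on these libraries where they do the work, as an engineer would, in place of code of your own. Each camera call takes 0.05 s, during which the arm holds its last target. There are 200 camera calls.

### The job

Take the mesh-ball tea infuser out of the open drawer by its wooden handle, leaving the other things in the drawer, and carry it over the jars to the yellow mug without knocking anything. Hold it still there, as level as it lay in the drawer, with the ball centred about a centimetre above the mug's mouth and not touching the mug, so that I can pour hot water from the kettle through it. Do not put it down or let go: finish while still holding it there.

Things in the scene. Friction and masses are not known exactly. Their poses are not given: they have to be found in the camera images.
- infuser: Tea infuser, 150 mm long, 70 g: grey steel mesh ball on a straight dark wooden handle 14 mm wide, 10 mm thick. Origin: on the drawer floor below the balance point as it lies; x along the handle to the ball, z up (vertical = level). Ball centre at x 55, z 21 mm; tail at x -74 mm, resting on the floor, so the handle slopes 0.12 rad; its middle line is at z 13 mm at x -8 mm. Wood from x -74 to 8 mm.
- infuser_ball (a point): Centre of the infuser's mesh ball (radius 21 mm; a steel rim stands 1 mm proud, with a small latch on the far side).
- infuser_grip (a point): Middle of the infuser's wooden handle near its steel ferrule, 63 mm from the ball's centre, about the point of balance, 13 mm above the drawer's floor as it lies: where to grip it, across the handle.
- drawer (a joint): Sliding wooden drawer of the small drawer unit, stands pulled out; reads 0 where it stands at the start, grows (m) as it is pulled further towards the robot and falls as it is pushed in. It slides with about 4 N of friction.
- drawer_in (a point): Centre of the drawer's inner floor, 20 mm above the shelf; x points into the drawer unit, y along the drawer's width. Inside, the drawer measures 284 mm (x) by 234 mm (y), with 8 mm walls whose tops are 46 mm above this floor (the front panel 54 mm at most). From about x = +80 mm on, the drawer is covered by the unit.
- unit_front (a point): Middle of the top front edge of the fixed brown wooden drawer unit into which the drawer slides, 96 mm above the shelf. From this point the unit runs 290 mm back (x) and 142 mm to each side (y); a saucer and a packet on top reach 118 mm.
- scoop: Tea scoop lying in the drawer, 110 mm long: small steel cup, 32 mm wide and 18 mm high at +x, with a wooden handle like the infuser's. Origin: below its middle; leave it.
- clip_red: Red plastic bag clip lying in the drawer, 70 mm (x) by 14 mm by 12 mm high. Origin: centre of underside; leave it.
- clip_blue: Blue plastic bag clip lying in the drawer, 70 mm (x) by 14 mm by 12 mm high. Origin: centre of underside; leave it.
- small_tin: Small round brass tin in the drawer, 40 mm in diameter, 20 mm high. Origin: centre of underside; leave it.
- mug: Yellow mug standing on a 5 mm cork coaster: 95 mm high, 82 mm in diameter at the rim, wall 4 mm, 330 g, handle at its +y side reaching to about 80 mm from the axis. Origin: centre of underside.
- mug_rim (a point): Centre of the mug's mouth, level with the rim's top edge.
- jar: Tall glass jar with an aluminium screw cap, 86 mm in diameter, 155 mm high, loose. Origin: centre of underside.
- canister: Round red tea canister with a brass lid and knob, 79 mm in diameter, 134 mm high, loose. Origin: centre of underside.
- kettle: Steel jug kettle on a black power base, fixed; 152 mm in diameter at the foot, 221 mm high, spout towards -x reaching 85 mm from the axis, handle towards +x reaching 122 mm. Origin: centre of underside.
- spoon_rest: Green folded plastic spoon rest, 132 mm long (x) by 98 mm wide by 17 mm high, loose, light, in front of the mug. Origin: underside, about its centre.
- sugar_bowl: White sugar bowl with a blue lid, 92 mm in diameter, 86 mm high, loose. Origin: centre of underside.

How it is judged:
By the outcome, as a careful person would: the job done as asked, in the order asked, and still so for the second after the job is handed in, while the arm keeps its last pose, push and grip.
It also fails if it takes over 42 s, if anything falls off the work surface, if the arm or the gripper's body presses on something with over 40 N, if the wrist force passes 120 N, or if a joint passes its speed limit or range.

## Working session

There is one attempt and no reset: what is moved stays moved. The work goes in short steps, Python scripts to look and compute and a tool call to move; the robot and the scene stay as the last step left them, time stands still between calls to the robot, and variables do not carry over. Pictures are saved under pics/ and viewed, at most 10 in all, crops included, and the job is handed in when it is done.

Besides the shell and the picture viewer there is one more tool, called as name(argument=value, ...), one argument or row to a line, values as JSON. send_rows: Moves the arm, as the interface text tells. Scaled input: -1 to 1 covers 30 cm each way for a shift and 2 pi rad each way for a turn. Its arguments: {"type":"object","properties":{"rows":{"type":"string"},"jaw":{"type":"number"},"force":{"type":"number"}},"required":["rows"]}

```bash
mkdir -p pics; cat > h.py <<'E'
import numpy as np, cv2
from plant import sensors, eyes
from scipy.spatial.transform import Rotation as R
def shot(n):
    c=eyes.calibration(n); im,d=eyes.snapshot(n)
    np.savez(f'pics/{n}.npz',im=im,d=d,T=c['world_from_camera'],k=[c['fov_y'],c['cx'],c['cy']]); return load(n)
def load(n):
    z=np.load(f'pics/{n}.npz'); return z['im'],z['d'],z['T'],z['k']
def ray(T,k,u,v):
    f=210/np.tan(np.radians(k[0]/2)); u=np.asarray(u,float);v=np.asarray(v,float)
    return np.stack([(u-k[1])/f,(v-k[2])/f,np.ones_like(u)],-1)@T[:3,:3].T, T[:3,3]
def plane(T,k,u,v,z):
    r,o=ray(T,k,u,v); return o+r*((z-o[2])/r[...,2])[...,None]
def cloud(d,T,k):
    v,u=np.mgrid[:420,:560]; r,o=ray(T,k,u,v); return o+r*d[...,None]
E
python3 - <<'E'
from h import *
print(sensors.get_state())
for n in('top','side'):
    im,d,T,k=shot(n); cv2.imwrite(f'pics/{n}1.png',cv2.resize(im[...,::-1],(784,588),interpolation=cv2.INTER_CUBIC)); print(n,T.round(3),k)
E
```

```text
{'clock': 0.0, 'q': array([ 1.13879646,  0.68996671, -0.19451706,  1.56635387,  0.15732452,
        0.9025089 , -0.21509979]), 'qd': array([-2.82357086e-05,  1.15058977e-03,  1.56062435e-04, -9.20246437e-04,
       -1.02316394e-03, -4.24181216e-04,  8.86262481e-05]), 'joint_torque': array([-1.03833827e-03, -5.27553821e+01, -1.26677368e+00, -1.53426522e+01,
       -5.25224023e-02,  6.70815672e-03,  1.45218655e-04]), 'tool_pos': array([ 0.28039194, -0.55789659,  0.25661825]), 'eef_rot': array([ 9.72988835e-01,  2.30850338e-01, -2.87082552e-04, -8.75193093e-04]), 'contact_force': array([ 0.40885806, -0.41808863, -0.72120341]), 'moment': array([0.05807656, 0.00779286, 0.04634945]), 'finger_force': 0.0, 'opening': 1.0017845692922185}
top [[-0.015 -0.979  0.204  0.307]
 [-1.     0.016  0.002 -0.006]
 [-0.005 -0.204 -0.979  0.957]
 [ 0.     0.     0.     1.   ]] [ 54.66881557 275.07736205 209.60831042]
side [[-0.964 -0.169  0.203  0.334]
 [-0.264  0.605 -0.751  0.666]
 [ 0.004 -0.778 -0.628  0.647]
 [ 0.     0.     0.     1.   ]] [ 57.494011   284.5315978  211.90767708]
```

View pics/top1.png

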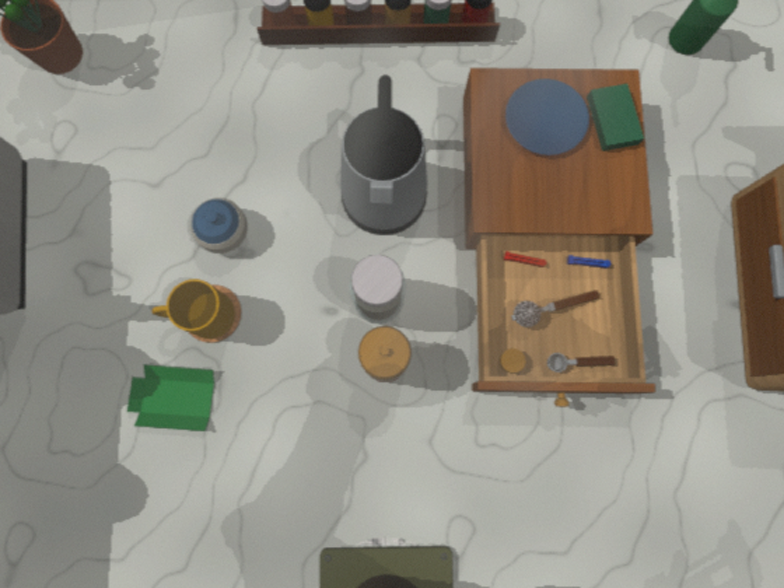

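View pics/side1.png

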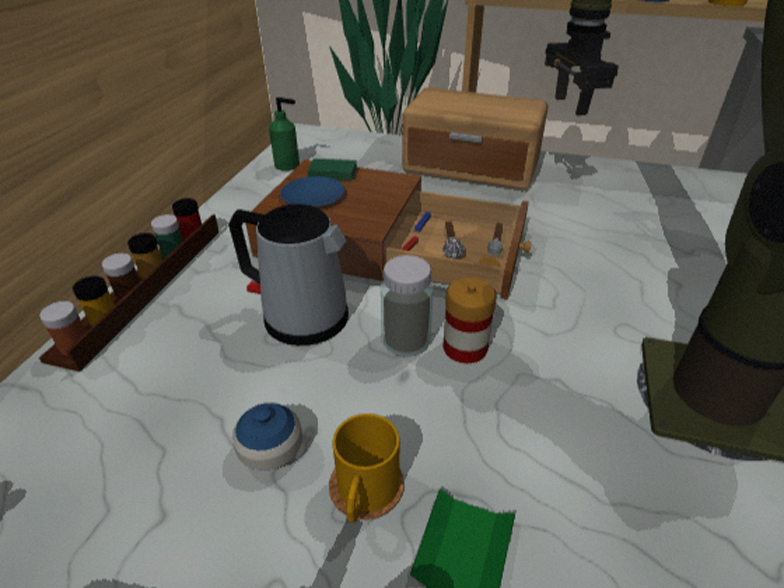

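The top view (784 px wide, scale 1.4) shows the infuser's ball at (527,313) and its handle running to (600,294). The scoop is at (585,362), the clips are near row 260, the unit's edge is at row 235 and the mug's mouth is at (193,305). The jar (377,283) and canister (385,352) stand between the drawer and the mug.

```bash
python3 - <<'E'
from h import *
im,d,T,k=load('top'); P=cloud(d,T,k); hsv=cv2.cvtColor(im,cv2.COLOR_RGB2HSV)
def box(u0,u1,v0,v1):
    m=np.zeros((420,560),bool); m[int(v0/1.4):int(v1/1.4),int(u0/1.4):int(u1/1.4)]=1; return m
# handle (dark) inside drawer
for nm,b,z in(('infuser',box(548,606,285,318),.033),('scoop',box(574,622,350,372),.03)):
    m=b&(hsv[...,2]<110)&(hsv[...,1]>60); v,u=np.nonzero(m); X=plane(T,k,u,v,z)[:,:2]
    c,(s),_=(X.mean(0),0,0); U,S,V=np.linalg.svd(X-c,full_matrices=0); t=(X-c)@V[0]; w=(X-c)@V[1]
    print(nm,m.sum(),c.round(4),'dir',V[0].round(3),'t',np.percentile(t,[0,2,98,100]).round(4),'w',np.percentile(w,[2,98]).round(4),'z',np.median(P[m][:,2]).round(4))
# infuser ball: depth
m=box(508,548,296,330)&(P[...,2]>.028); v,u=np.nonzero(m); print('ball',m.sum(),P[m].mean(0).round(4),P[m].max(0).round(4),P[m].min(0).round(4))
m2=m&(hsv[...,1]<60); v,u=np.nonzero(m2); print('ball grey on z=.041',m2.sum(),plane(T,k,u.mean(),v.mean(),.041).round(4), plane(T,k,u.min(),v.mean(),.041).round(4),plane(T,k,u.max(),v.mean(),.041).round(4))
# unit front edge
b=box(480,635,70,400)
for lo,hi,nm in((.088,.102,'unit'),):
    m=b&(P[...,2]>lo)&(P[...,2]<hi); xs=P[m]; print(nm,xs.min(0).round(4),xs.max(0).round(4))
    for c in range(350,460,20): 
        r=np.nonzero(m[:,c])[0]; print(c,P[r.max(),c].round(4))
print('floor',np.median(P[box(560,600,325,345)],0).round(4))
m=box(470,660,370,400)&(P[...,2]>.05); print('front panel',P[m].min(0).round(4),P[m].max(0).round(4))
for nm,b,f in(('red',box(498,550,246,270),(hsv[...,1]>150)&((hsv[...,0]<6)|(hsv[...,0]>172))),('blue',box(560,620,250,274),(hsv[...,0]>100)&(hsv[...,0]<135)&(hsv[...,1]>120))):
    m=b&f;v,u=np.nonzero(m); X=plane(T,k,u,v,.03); print(nm,m.sum(),X.mean(0).round(4),X.min(0).round(4),X.max(0).round(4))
# tall things
for nm,b,lo in(('mug',box(150,250,270,345),.094),('jar',box(340,420,245,320),.148),('can',box(340,420,320,385),.115),('bowl',box(180,255,190,255),.06),('kettle',box(330,440,60,240),.15)):
    m=b&(P[...,2]>lo)&(P[...,2]<.3); xs=P[m]; print(nm,m.sum(),((np.percentile(xs,1,0)+np.percentile(xs,99,0))/2).round(4),np.percentile(xs,1,0).round(4),np.percentile(xs,99,0).round(4))
# mug rim circle fit
def circ(X):
    A=np.c_[2*X,np.ones(len(X))]; s=np.linalg.lstsq(A,(X**2).sum(1),rcond=None)[0]; return s[:2],np.sqrt(s[2]+s[:2]@s[:2])
for n in('top','side'):
    im,d,T,k=load(n);P=cloud(d,T,k); hsv=cv2.cvtColor(im,cv2.COLOR_RGB2HSV)
    m=(hsv[...,0]>14)&(hsv[...,0]<32)&(hsv[...,1]>150)&(abs(P[...,2]-.1)<.006)&(P[...,1]>.1)
    X=P[m]; c,r=circ(X[:,:2])
    for _ in range(3): 
        g=abs(np.hypot(*(X[:,:2]-c).T)-r)<.006; c,r=circ(X[g][:,:2])
    print(n,'mug rim',g.sum(),c.round(4),r.round(4),np.percentile(X[g][:,2],[50,95]).round(4))
E
```

```text
infuser 230 [ 0.4813 -0.3161] dir [ 0.308 -0.951] t [-0.0509 -0.0383  0.0398  0.0422] w [-0.0088  0.0086] z 0.0345
scoop 190 [ 0.3825 -0.3445] dir [-0.017  1.   ] t [-0.0326 -0.0301  0.0304  0.0315] w [-0.0073  0.0074] z 0.0349
ball 316 [ 0.4588 -0.2324  0.0564] [ 0.4814 -0.0061  0.9573] [ 0.3073 -0.2679  0.0364]
ball grey on z=.041 296 [ 0.4613 -0.2355  0.041 ] [ 0.4617 -0.2117  0.041 ] [ 0.4608 -0.2664  0.041 ]
unit [ 0.576  -0.4265  0.0883] [ 0.8688 -0.1542  0.102 ]
350 [ 0.5836 -0.1726  0.092 ]
370 [ 0.582  -0.2163  0.0948]
390 [ 0.5805 -0.2599  0.0969]
410 [ 0.5795 -0.3061  0.0905]
430 [ 0.5786 -0.3502  0.0911]
450 [ 0.5765 -0.3926  0.0954]
floor [ 0.4285 -0.3236  0.0205]
front panel [ 0.3073 -0.4168  0.0501] [ 0.3697 -0.0061  0.9573]
red 116 [ 0.5565 -0.2378  0.03  ] [ 0.5454 -0.2736  0.03  ] [ 0.5684 -0.2058  0.03  ]
blue 80 [ 0.5488 -0.3558  0.03  ] [ 0.5412 -0.3814  0.03  ] [ 0.5568 -0.3182  0.03  ]
mug 289 [0.4736 0.2907 0.099 ] [0.4333 0.2507 0.0942] [0.514  0.3306 0.1039]
jar 1050 [0.4958 0.0071 0.1549] [ 0.4609 -0.0275  0.151 ] [0.5307 0.0417 0.1588]
can 1139 [ 0.3935 -0.0023  0.1272] [ 0.3573 -0.0385  0.1198] [0.4297 0.0339 0.1346]
bowl 778 [0.6216 0.2749 0.0735] [0.5866 0.2402 0.0605] [0.6566 0.3097 0.0866]
kettle 3447 [ 0.6943 -0.0049  0.1878] [ 0.6065 -0.0626  0.1537] [0.7821 0.0529 0.2219]
top mug rim 151 [0.4732 0.2911] 0.0385 [0.1011 0.1033]
side mug rim 456 [0.476 0.292] 0.0385 [0.1003 0.1025]
```

```bash
python3 - <<'E'
from h import *
s=sensors.get_state(); c=eyes.calibration('wrist'); T=c['world_from_camera']; Rt=R.from_quat(s['eef_rot'])
print(c['fov_y'],Rt.inv().apply(T[:3,3]-s['tool_pos']).round(4),'\n',(Rt.inv().as_matrix()@T[:3,:3]).round(3),'\n',Rt.as_matrix().round(4))
im,d,T,k=load('top'); P=cloud(d,T,k); m=np.zeros((420,560),bool); m[110:290,515:]=1; m&=(d>0)&(P[...,2]>.05)
print('box',np.percentile(P[m],[1,50,99],0).round(3))
E
```

```text
69.3911204841919 [ 0.0652  0.0002 -0.1271] 
 [[ 0.    -0.966 -0.257]
 [ 1.    -0.     0.002]
 [-0.002 -0.257  0.966]] 
 [[ 8.934e-01  4.492e-01 -9.000e-04]
 [ 4.492e-01 -8.934e-01  1.400e-03]
 [-1.000e-04 -1.600e-03 -1.000e+00]]
box [[ 0.338 -0.612  0.051]
 [ 0.515 -0.596  0.094]
 [ 0.665 -0.584  0.144]]
```

send_rows(
  rows="0.4 -0.2 0 -0.07;0.979 -0.508 0.15 -0.225;0.979 -0.508 0.15 -0.225;0.979 -0.508 0.15 -0.225;0.979 -0.508 0.15 -0.225;0.979 -0.508 0.15 -0.225;0.979 -0.508 0.15 -0.225;0.979 -0.508 0.15 -0.225;0.979 -0.508 0.15 -0.225;0.979 -0.508 0.15 -0.225",
  jaw=0,
  force=25,
)

```text
clock: 0.93
tool_pos: [0.4768, -0.2862, 0.2121]
eef_rot: [0.649, 0.761, 0.001, -0.001]
contact_force: [-0.3, -0.4, -0.6]
opening: 0.502
finger_force: 0.0
```

send_rows(
  rows="0 0 0 0;0 0 0 0;0 0 0 0;0 0 0 0",
)

```text
clock: 1.27
tool_pos: [0.4743, -0.291, 0.2124]
eef_rot: [0.655, 0.755, -0.0, 0.0]
contact_force: [-0.3, 0.3, 0.2]
opening: 0.498
finger_force: 0.0
```

```bash
python3 - <<'E'
from h import *
s=sensors.get_state(); print(s['tool_pos'],R.from_quat(s['eef_rot']).as_matrix().round(4),s['q'].round(3))
im,d,T,k=shot('wrist'); cv2.imwrite('pics/w1.png',cv2.resize(im[...,::-1],(784,588),interpolation=cv2.INTER_CUBIC))
E
```

```text
[ 0.47427393 -0.29101377  0.21242701] [[-1.41e-01  9.90e-01 -2.00e-04]
 [ 9.90e-01  1.41e-01 -4.00e-04]
 [-4.00e-04 -2.00e-04 -1.00e+00]] [ 0.759  0.694 -0.492  1.813  0.46   0.751  0.162]
```

View pics/w1.png

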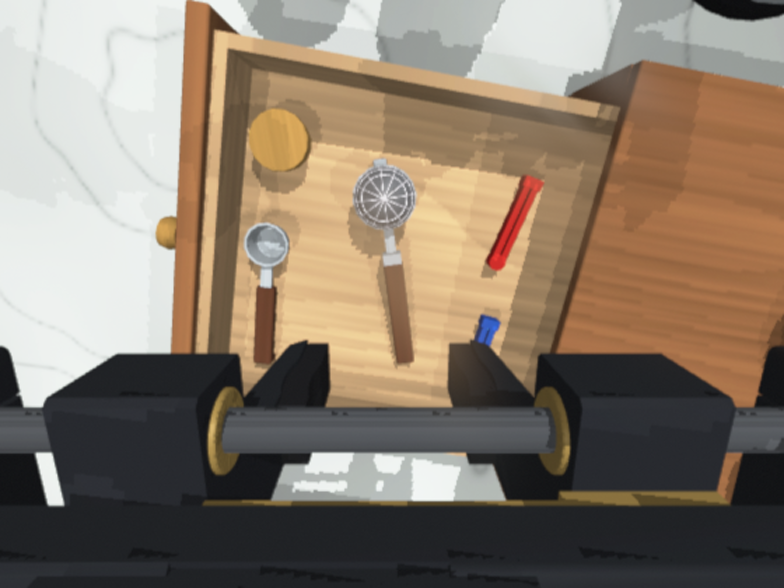

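The wrist view (scale 1.4) shows the ball at (384,197), the ferrule at (392,258) and the handle's tail at (404,362). The unit's top front edge runs from (642,62) to about (580,280).

```bash
cat > inf.py <<'E'
from h import *
im,d,T,k=load('wrist'); P=cloud(d,T,k); hsv=cv2.cvtColor(im,cv2.COLOR_RGB2HSV)
def box(u0,u1,v0,v1):
    m=np.zeros((420,560),bool); m[int(v0/1.4):int(v1/1.4),int(u0/1.4):int(u1/1.4)]=1; return m
m=box(380,418,250,368)&(P[...,2]>.0265)&(P[...,2]<.06)
m=m&(hsv[...,2]<130)&(hsv[...,1]>50)
v,u=np.nonzero(m); print('handle n',m.sum(),'z',np.percentile(P[m][:,2],[5,50,95]).round(4))
X=plane(T,k,u,v,.037)[:,:2]; c=X.mean(0); V=np.linalg.svd(X-c,full_matrices=0)[2]; a=V[0]*np.sign(V[0,1]); t=(X-c)@a; w=(X-c)@V[1]
print('c',c.round(4),'dir',a.round(3),'t',np.percentile(t,[1,99]).round(4),'w',np.percentile(w,[2,98]).round(4))
tail=c+a*np.percentile(t,1); print('tail',tail.round(4),'ball pred',(tail+a*.129).round(4),'grip pred',(tail+a*.066).round(4))
m=box(345,425,150,232)&(P[...,2]>.03)&(hsv[...,1]<80); v,u=np.nonzero(m)
(cu,cv),r=cv2.minEnclosingCircle(np.c_[u,v][(v*1.4>163)&(v*1.4<232)].astype(np.float32)); print('circle',cu*1.4,cv*1.4,r*1.4)
print('ball @.041',plane(T,k,cu,cv,.041).round(4),'hand-picked',plane(T,k,384/1.4,197/1.4,.041).round(4),'maxz',P[m][:,2].max().round(4))
uv=np.array([(642,62),(611,165),(580,268),(566,312)])/1.4; print('unit edge @.096',plane(T,k,uv[:,0],uv[:,1],.096).round(4))
for vv in(80,120,180,220): # depth step along row
    row=P[vv,380:520]; g=np.nonzero(row[:,2]>.088)[0]; print(vv,(380+g[0])*1.4,row[g[0]].round(4),row[g[0]+3].round(4))
print('floor',P[int(300/1.4),int(330/1.4)].round(4))
E
python3 inf.py
```

```text
handle n 320 z [0.0299 0.0325 0.0356]
c [ 0.4895 -0.3396] dir [-0.387  0.922] t [-0.018   0.0377] w [-0.0057  0.0058]
tail [ 0.4965 -0.3562] ball pred [ 0.4465 -0.2373] grip pred [ 0.4709 -0.2954]
circle 382.9 196.7 34.13545684814453
ball @.041 [ 0.4625 -0.2366  0.041 ] hand-picked [ 0.4632 -0.2367  0.041 ] maxz 0.3395
unit edge @.096 [[ 0.5862 -0.1484  0.096 ]
 [ 0.5844 -0.2002  0.096 ]
 [ 0.5823 -0.2586  0.096 ]
 [ 0.5809 -0.2859  0.096 ]]
80 586.5999999999999 [ 0.4645 -0.2262  0.3395] [ 0.5785 -0.1694  0.0668]
120 557.1999999999999 [ 0.4645 -0.2262  0.3395] [ 0.587  -0.1991  0.02  ]
180 579.5999999999999 [ 0.5825 -0.25    0.09  ] [ 0.5826 -0.2492  0.095 ]
220 562.8 [ 0.582  -0.2856  0.0883] [ 0.582  -0.2839  0.0938]
floor [ 0.4314 -0.321   0.0194]
```

```bash
python3 - <<'E'
from h import *
im,d,T,k=load('wrist'); hsv=cv2.cvtColor(im,cv2.COLOR_RGB2HSV).astype(int)
for v in range(188,262,8):
    print(round(v*1.4), [tuple(hsv[v,u]) for u in range(270,298,3)])
p=lambda u,v,z: plane(T,k,u/1.4,v/1.4,z)[:2]
b=p(384,197,.041)
for n,u,v,z in(('woodend',394,264,.038),('mid',400,315,.034),('tail',404,362,.028)):
    q=p(u,v,z); e=b-q; print(n,q.round(4),np.linalg.norm(e).round(4),(e/np.linalg.norm(e)).round(3))
E
```

```text
263 [(np.int64(16), np.int64(98), np.int64(202)), (np.int64(15), np.int64(69), np.int64(170)), (np.int64(10), np.int64(4), np.int64(203)), (np.int64(18), np.int64(6), np.int64(200)), (np.int64(13), np.int64(19), np.int64(189)), (np.int64(12), np.int64(25), np.int64(182)), (np.int64(16), np.int64(98), np.int64(210)), (np.int64(16), np.int64(98), np.int64(215)), (np.int64(17), np.int64(96), np.int64(226)), (np.int64(18), np.int64(93), np.int64(230))]
274 [(np.int64(16), np.int64(96), np.int64(164)), (np.int64(16), np.int64(98), np.int64(162)), (np.int64(13), np.int64(110), np.int64(135)), (np.int64(13), np.int64(112), np.int64(141)), (np.int64(13), np.int64(111), np.int64(140)), (np.int64(13), np.int64(113), np.int64(142)), (np.int64(15), np.int64(103), np.int64(164)), (np.int64(16), np.int64(100), np.int64(210)), (np.int64(16), np.int64(98), np.int64(216)), (np.int64(17), np.int64(97), np.int64(227))]
286 [(np.int64(16), np.int64(99), np.int64(183)), (np.int64(16), np.int64(99), np.int64(163)), (np.int64(14), np.int64(107), np.int64(129)), (np.int64(13), np.int64(114), np.int64(139)),
[... 2940 characters left out ...]
nt64(122)), (np.int64(13), np.int64(116), np.int64(136)), (np.int64(16), np.int64(99), np.int64(217))]
364 [(np.int64(17), np.int64(98), np.int64(223)), (np.int64(17), np.int64(97), np.int64(224)), (np.int64(17), np.int64(97), np.int64(225)), (np.int64(17), np.int64(96), np.int64(226)), (np.int64(16), np.int64(98), np.int64(171)), (np.int64(15), np.int64(102), np.int64(160)), (np.int64(16), np.int64(100), np.int64(173)), (np.int64(16), np.int64(100), np.int64(174)), (np.int64(18), np.int64(94), np.int64(230)), (np.int64(18), np.int64(93), np.int64(232))]
woodend [ 0.4769 -0.2824] 0.0477 [-0.286  0.958]
mid [ 0.4872 -0.3211] 0.0878 [-0.273  0.962]
tail [ 0.4966 -0.3611] 0.1289 [-0.259  0.966]
```

send_rows(
  rows="-0.0227 -0.0243 0 -0.0214;-0.0227 -0.0243 0 -0.0214;-0.0227 -0.0243 0.1 -0.0214;-0.0227 -0.0243 0.2 -0.0214;-0.0227 -0.0243 0.3 -0.0214;-0.0227 -0.0243 0.38 -0.0214;-0.0227 -0.0243 0.38 -0.0214;-0.0227 -0.0243 0.38 -0.0214;-0.0227 -0.0243 0.38 -0.0214",
  jaw=-0.27,
)

```text
clock: 2.07
tool_pos: [0.4694, -0.2983, 0.0996]
eef_rot: [0.602, 0.798, 0.0, 0.001]
contact_force: [-0.2, -0.0, 0.5]
opening: 0.636
finger_force: 0.0
```

```bash
python3 - <<'E'
from h import *
s=sensors.get_state(); print(s['tool_pos'],R.from_quat(s['eef_rot']).as_matrix().round(4),s['opening'])
im,d,T,k=shot('wrist'); cv2.imwrite('pics/w2.png',cv2.resize(im[...,::-1],(784,588),interpolation=cv2.INTER_CUBIC))
E
```

```text
[ 0.46938348 -0.29834314  0.09963938] [[-2.744e-01  9.616e-01  1.800e-03]
 [ 9.616e-01  2.744e-01 -8.000e-04]
 [-1.200e-03  1.500e-03 -1.000e+00]] 0.6355015351518322
```

View pics/w2.png

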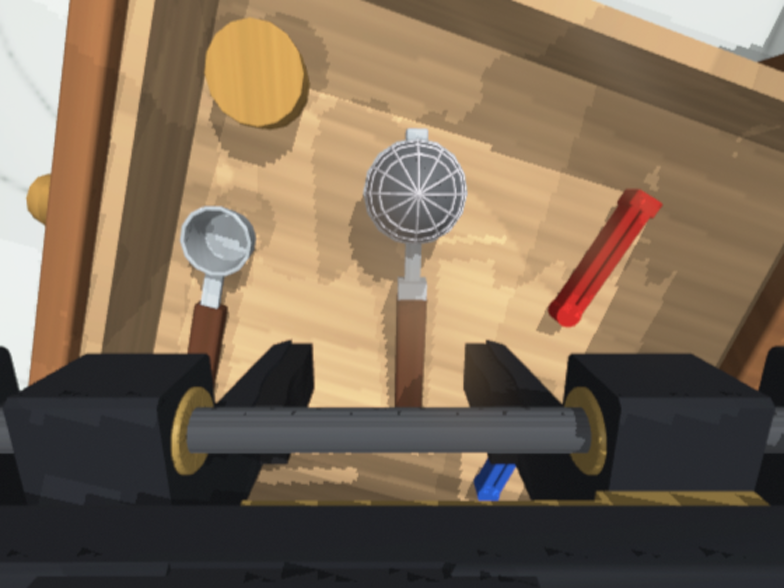

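The wrist view shows the handle (410,340) parallel to the fingers and inside the jaws, right of centre as planned. The scoop (218,240) and the clips are clear.

send_rows(
  rows="0 0 0.05 0;0 0 0.1 0;0 0 0.14 0;0 0 0.17 0;0 0 0.188 0;0 0 0.188 0;0 0 0.188 0",
)

```text
clock: 2.7
tool_pos: [0.4689, -0.2983, 0.0427]
eef_rot: [0.602, 0.799, 0.0, 0.001]
contact_force: [-0.3, -0.2, 0.7]
opening: 0.633
finger_force: 0.0
```

```bash
python3 - <<'E'
from h import *
im,d,T,k=load('wrist'); p=plane(T,k,415/1.4,190/1.4,.041); print('ball',p.round(4)); s=sensors.get_state(); print((R.from_quat(s['eef_rot']).inv().apply(p-s['tool_pos'])).round(4))
E
```

```text
ball [ 0.4629 -0.2356  0.041 ]
[0.062  0.0115 0.0016]
```

No contact, and the ball is 62 mm along tool x. Closing slowly in two stages.

send_rows(
  rows="0 0 0 0;0 0 0 0;0 0 0 0;0 0 0 0",
  jaw=0.4,
  force=10,
)

```text
clock: 3.03
tool_pos: [0.4691, -0.2982, 0.0425]
eef_rot: [0.602, 0.799, 0.0, 0.001]
contact_force: [0.9, 0.1, 0.6]
opening: 0.356
finger_force: 0.5
```

send_rows(
  rows="0 0 0 0;0 0 0 0;0 0 0 0;0 0 0 0;0 0 0 0;0 0 0 0",
  jaw=1,
  force=25,
)

```text
clock: 3.53
tool_pos: [0.4684, -0.2982, 0.0421]
eef_rot: [0.602, 0.799, -0.0, 0.0]
contact_force: [-0.5, 0.3, 1.4]
opening: 0.167
finger_force: 24.9
```

send_rows(
  rows="0 0 -0.02 0;0 0 -0.06 0;0 0 -0.12 0;0 0 -0.2 0;0 0 -0.3 0;0 0 -0.4 0;0 0 -0.5 0;0 0 -0.58 0;0 0 -0.62 0;0 0 -0.62 0",
)

```text
clock: 4.37
tool_pos: [0.4696, -0.2987, 0.231]
eef_rot: [0.602, 0.799, 0.0, 0.003]
contact_force: [0.3, -0.6, -1.0]
opening: 0.171
finger_force: 24.9
```

```bash
python3 - <<'E'
from h import *
s=sensors.get_state(); print(s['tool_pos'],R.from_quat(s['eef_rot']).as_matrix().round(4),s['opening'],s['finger_force'])
im,d,T,k=shot('wrist'); cv2.imwrite('pics/w3.png',cv2.resize(im[...,::-1],(784,588),interpolation=cv2.INTER_CUBIC))
E
```

```text
[ 0.46963398 -0.29865166  0.23104703] [[-0.2755  0.9613  0.0046]
 [ 0.9613  0.2755 -0.0026]
 [-0.0037  0.0037 -1.    ]] 0.1709598546565992 24.91927295923233
```

View pics/w3.png

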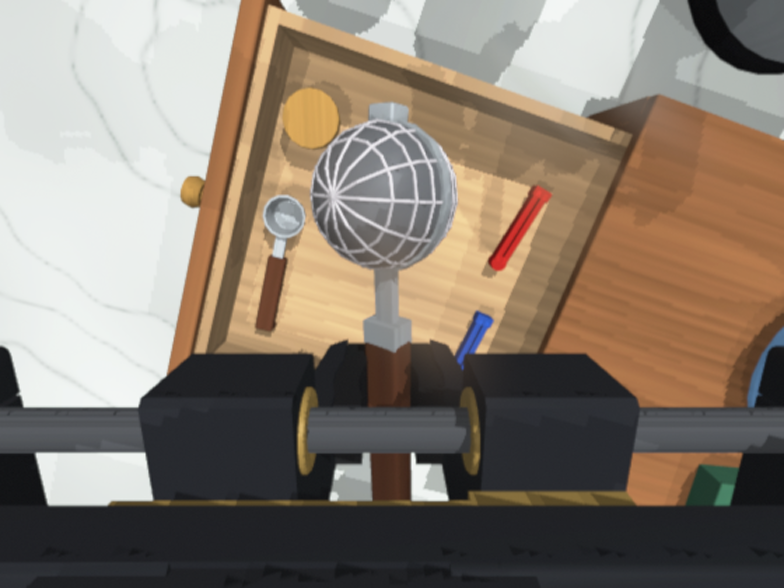

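The ball's pole has moved from its centre to (330,193), while the ball's centre is at (385,195). So the infuser rolled about 40–50° about its handle when the finger pushed it. It has to be level, so I'll put it back down in the drawer, let it settle flat, and grip it again centred.

send_rows(
  rows="0 0 0.1 0;0 0 0.2 0;0 0 0.3 0;0 0 0.4 0;0 0 0.5 0;0 0 0.56 0;0 0 0.6 0;0 0 0.62 0;0 0 0.626 0;0 0 0.626 0",
)

```text
clock: 5.25
tool_pos: [0.4678, -0.2968, 0.0405]
eef_rot: [0.601, 0.799, -0.0, -0.001]
contact_force: [-2.9, 3.6, 14.5]
opening: 0.171
finger_force: 25.0
```

send_rows(
  rows="0 0 0 0;0 0 0 0;0 0 0 0;0 0 0 0;0 0 0 0;0 0 0 0",
  jaw=0.3,
  force=5,
)

```text
clock: 5.75
tool_pos: [0.4683, -0.2982, 0.04]
eef_rot: [0.602, 0.799, -0.0, -0.0]
contact_force: [-1.1, 0.2, -0.0]
opening: 0.346
finger_force: 0.0
```

```bash
python3 - <<'E'
from h import *
s=sensors.get_state(); print(s['tool_pos'],s['contact_force'],s['opening'],s['finger_force'])
im,d,T,k=shot('wrist'); cv2.imwrite('pics/w4.png',cv2.resize(im[...,::-1],(784,588),interpolation=cv2.INTER_CUBIC))
E
```

```text
[ 0.46829973 -0.29817878  0.03998468] [-1.14672295  0.20102881 -0.00229695] 0.3463931998663114 0.0
```

View pics/w4.png

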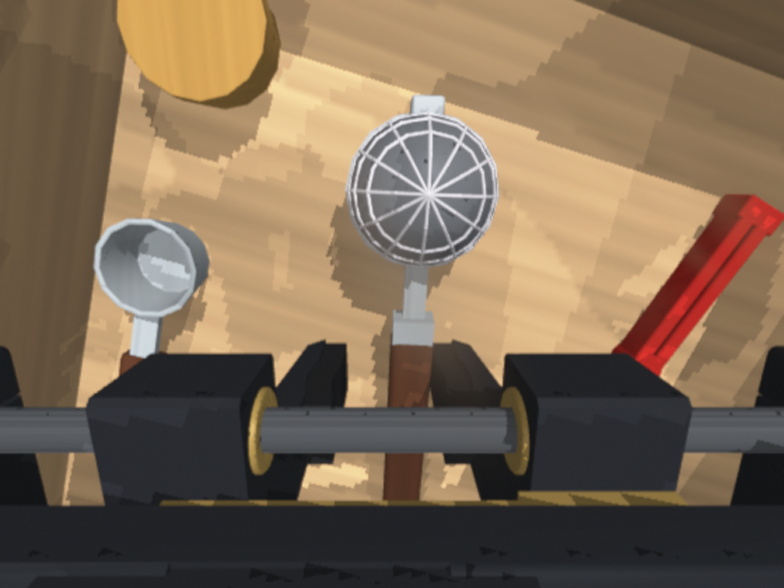

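It has settled level again: the pole (428,193) is near the ball's centre (423,188). The handle now lies against the right finger, so I'll compute how far to recentre before closing.

```bash
python3 - <<'E'
from h import *
im,d,T,k=load('wrist'); s=sensors.get_state(); Q=R.from_quat(s['eef_rot'])
g=lambda u,v,z: Q.inv().apply(plane(T,k,u/1.4,v/1.4,z)-s['tool_pos'])
pts=[g(423,188,.041),g(412,345,.040),g(403,485,.036)]
print(np.round(pts,4), s['q'].round(3), Q.as_matrix().round(3).tolist())
a=pts[0]-pts[2]; print('yaw in tool deg',np.degrees(np.arctan2(a[1],a[0])), np.linalg.norm(pts[0][:2]-pts[1][:2]))
E
```

```text
[[ 0.0639  0.0094 -0.0009]
 [ 0.0152  0.007   0.0001]
 [-0.0407  0.0048  0.004 ]] [ 0.67   0.956 -0.317  1.902  0.716  0.399  0.087] [[-0.276, 0.961, -0.0], [0.961, 0.276, 0.0], [0.0, -0.0, -1.0]]
yaw in tool deg 2.5262625300954507 0.04875384371223785
```

send_rows(
  rows="0 0 -0.008 0;0 0 -0.008 0;0 0 -0.008 0;0.003 0.012 -0.008 0.007;0.003 0.0217 -0.008 0.007;0.003 0.0217 -0.008 0.007;0.003 0.0217 -0.008 0.007",
  jaw=0,
)

```text
clock: 6.38
tool_pos: [0.4747, -0.2954, 0.0427]
eef_rot: [0.619, 0.786, 0.0, 0.0]
contact_force: [-0.5, -0.1, 0.5]
opening: 0.5
finger_force: 0.0
```

```bash
python3 - <<'E'
from h import *
s=sensors.get_state(); Q=R.from_quat(s['eef_rot']); print(s['tool_pos'],s['contact_force'],s['opening'])
im,d,T,k=shot('wrist'); hsv=cv2.cvtColor(im,cv2.COLOR_RGB2HSV).astype(int)
# steel ferrule/neck + handle columns at several rows
g=lambda u,v,z: Q.inv().apply(plane(T,k,u,v,z)-s['tool_pos'])
for v,z in((250,.037),(268,.036),(280,.036)):
    u=np.arange(240,330); m=(hsv[v,240:330,2]<150)&(hsv[v,240:330,1]>125)&(hsv[v,240:330,0]<14); uu=u[m]; print(v,len(uu),uu.min() if len(uu) else 0,uu.max() if len(uu) else 0,g(np.median(uu),v,z).round(4) if len(uu) else '')
cv2.imwrite('pics/w5.png',cv2.resize(im[...,::-1],(784,588),interpolation=cv2.INTER_CUBIC))
E
```

```text
[ 0.47473703 -0.29539778  0.04266859] [-0.50827876 -0.14629891  0.48404154] 0.49965838663798573
250 16 264 279 [ 0.0111 -0.0032  0.0057]
268 27 264 290 [ 0.0014 -0.0006  0.0067]
280 27 264 290 [-0.0049 -0.0006  0.0067]
```

View pics/w5.png

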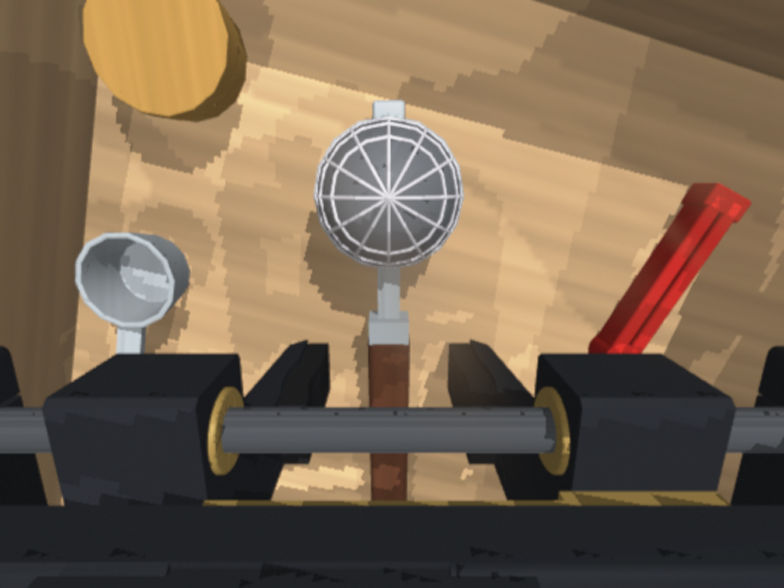

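The handle is now centred (388,380) between the fingers (328 and 448), parallel to them, and the ball's pole is at its centre, so it lies level. Closing gently, then firmly.

send_rows(
  rows="0 0 0 0;0 0 0 0;0 0 0 0;0 0 0 0",
  jaw=0.55,
  force=5,
)

```text
clock: 6.77
tool_pos: [0.4744, -0.2956, 0.0426]
eef_rot: [0.619, 0.785, -0.0, -0.0]
contact_force: [-0.0, 0.1, 0.6]
opening: 0.24
finger_force: 0.0
```

send_rows(
  rows="0 0 0 0;0 0 0 0;0 0 0 0;0 0 0 0;0 0 0 0",
  jaw=1,
  force=5,
)

```text
clock: 7.18
tool_pos: [0.4745, -0.2955, 0.0426]
eef_rot: [0.619, 0.785, -0.0, 0.0]
contact_force: [0.4, 0.0, 0.3]
opening: 0.159
finger_force: 5.0
```

send_rows(
  rows="0 0 0 0;0 0 0 0;0 0 0 0;0 0 0 0",
  force=30,
)

```text
clock: 7.52
tool_pos: [0.4745, -0.2955, 0.0426]
eef_rot: [0.619, 0.785, -0.0, 0.0]
contact_force: [0.5, 0.0, 0.9]
opening: 0.158
finger_force: 30.0
```

send_rows(
  rows="0 0 -0.02 0;0 0 -0.05 0;0 0 -0.1 0;0 0 -0.16 0;0 0 -0.24 0;0 0 -0.34 0;0 0 -0.44 0;0 0 -0.54 0;0 0 -0.6 0;0 0 -0.62 0",
)

```text
clock: 8.35
tool_pos: [0.4759, -0.2958, 0.2325]
eef_rot: [0.619, 0.785, 0.001, 0.003]
contact_force: [0.4, 0.5, -0.8]
opening: 0.153
finger_force: 30.0
```

```bash
python3 - <<'E'
from h import *
s=sensors.get_state(); print(s['tool_pos'],R.from_quat(s['eef_rot']).as_matrix().round(4),s['opening'],s['finger_force'])
im,d,T,k=shot('wrist'); cv2.imwrite('pics/w6.png',cv2.resize(im[...,::-1],(784,588),interpolation=cv2.INTER_CUBIC))
E
```

```text
[ 0.47589276 -0.29584768  0.23252701] [[-0.2332  0.9724  0.0055]
 [ 0.9724  0.2333 -0.0026]
 [-0.0039  0.0047 -1.    ]] 0.15319460543195482 29.999964237213135
```

View pics/w6.png

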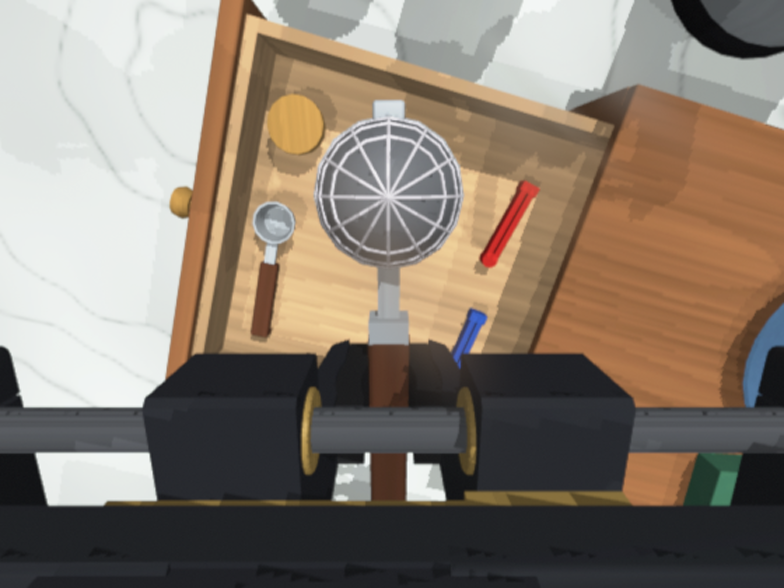

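The infuser is now level and firmly held: the pole (388,195) is at the ball's centre, just as it lay in the drawer. Carrying it over the jars at about 0.23 m.

send_rows(
  rows="0.03 0.008 0 0;0.09 0.024 0 0;0.18 0.048 0 0;0.27 0.073 0 0;0.36 0.097 0 0;0.45 0.121 0 0;0.54 0.145 0 0;0.63 0.169 0 0;0.72 0.194 0 0;0.81 0.218 0 0",
)

```text
clock: 9.23
tool_pos: [0.4797, -0.042, 0.227]
eef_rot: [0.619, 0.786, -0.001, -0.002]
contact_force: [0.8, -0.1, -1.4]
opening: 0.153
finger_force: 30.0
```

send_rows(
  rows="0.09 0.024 0 0;0.18 0.048 0 0;0.27 0.073 0 0;0.36 0.097 0 0;0.45 0.121 0 0;0.54 0.145 0 0;0.63 0.169 0 0;0.72 0.194 0 0;0.79 0.212 0 0;0.84 0.226 0 0",
)

```text
clock: 10.07
tool_pos: [0.4864, 0.2199, 0.227]
eef_rot: [0.618, 0.786, -0.001, -0.001]
contact_force: [-0.2, -0.8, -1.0]
opening: 0.154
finger_force: 30.0
```

send_rows(
  rows="0.02 0.005 0 0;0.035 0.01 0 0;0.035 0.01 0 0;0.035 0.01 0 0;0.035 0.01 0 0",
)

```text
clock: 10.48
tool_pos: [0.489, 0.2262, 0.2282]
eef_rot: [0.62, 0.785, -0.001, 0.0]
contact_force: [0.1, -0.4, -0.9]
opening: 0.16
finger_force: 30.0
```

```bash
python3 - <<'E'
from h import *
s=sensors.get_state(); Q=R.from_quat(s['eef_rot']); print(s['clock'],s['tool_pos'].round(4),Q.as_matrix().round(4).tolist(),s['opening'],s['q'].round(2)); print('ball',(s['tool_pos']+Q.apply([.0625,0,.0016])).round(4))
def circ(X):
    A=np.c_[2*X,np.ones(len(X))]; r=np.linalg.lstsq(A,(X**2).sum(1),rcond=None)[0]; return r[:2],np.sqrt(r[2]+r[:2]@r[:2])
im,d,T,k=shot('side');cv2.imwrite('pics/s2.png',cv2.resize(im[...,::-1],(784,588),interpolation=cv2.INTER_CUBIC))
im,d,T,k=shot('wrist');cv2.imwrite('pics/w7.png',im[...,::-1])
P=cloud(d,T,k); hsv=cv2.cvtColor(im,cv2.COLOR_RGB2HSV)
m=(hsv[...,0]>14)&(hsv[...,0]<32)&(hsv[...,1]>150)&(abs(P[...,2]-.1)<.004)&(P[...,1]>.2)
X=P[m]; print(m.sum())
if m.sum()>20:
    c,r=circ(X[:,:2])
    for _ in range(4):
        g=abs(np.hypot(*(X[:,:2]-c).T)-r)<.005; c,r=circ(X[g][:,:2])
    print('rim',g.sum(),c.round(4),r.round(4),np.median(X[g][:,2]).round(4))
E
```

```text
10.4833 [0.489  0.2262 0.2282] [[-0.2315, 0.9728, -0.0007], [0.9728, 0.2315, -0.0016], [-0.0014, -0.001, -1.0]] 0.1604583837272004 [-0.24  0.65 -0.47  1.85  0.41  0.75 -0.7 ]
ball [0.4745 0.287  0.2266]
226
rim 226 [0.4753 0.2885] 0.0401 0.0998
```

View pics/s2.png

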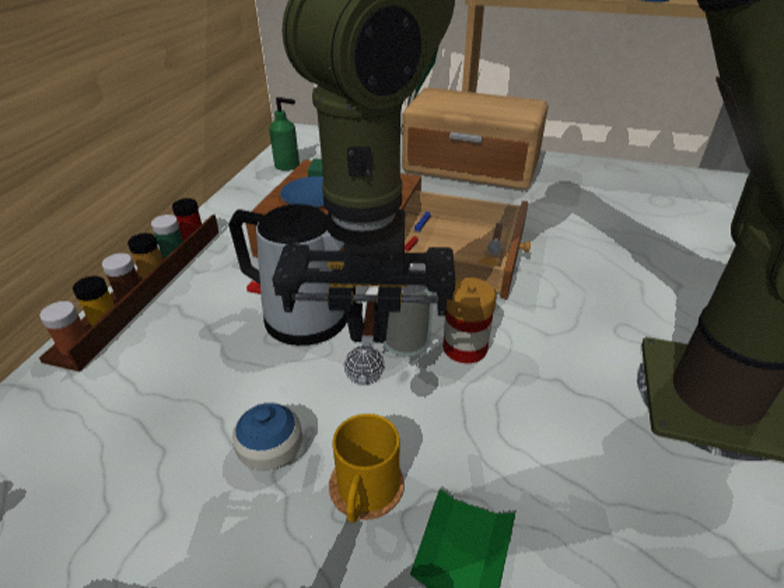

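send_rows(
  rows="0.008 0.003 0.02 0;0.008 0.003 0.07 0;0.008 0.003 0.13 0;0.008 0.003 0.19 0;0.008 0.003 0.24 0;0.008 0.003 0.28 0;0.008 0.003 0.295 0;0.008 0.003 0.3 0;0.008 0.003 0.3 0;0.008 0.003 0.3 0",
)

```text
clock: 11.42
tool_pos: [0.4897, 0.2306, 0.1392]
eef_rot: [0.619, 0.785, 0.001, 0.0]
contact_force: [-0.3, -0.2, -0.8]
opening: 0.156
finger_force: 30.0
```

```bash
cat > fin.py <<'E'
from h import *
s=sensors.get_state(); Q=R.from_quat(s['eef_rot']); print(s['clock'],s['tool_pos'].round(4),s['opening'],s['contact_force'].round(1)); B=s['tool_pos']+Q.apply([.0625,0,.0016]); print('ball',B.round(4))
w=shot('wrist')[0]; out=[cv2.resize(w[60:270,110:450],(550,340),interpolation=cv2.INTER_CUBIC)[:,:,::-1]]
for n in('side','top'):
    im,d,T,k=shot(n); f=210/np.tan(np.radians(k[0]/2)); c=T[:3,:3].T@(B-T[:3,3]); u,v=f*c[0]/c[2]+k[1],f*c[1]/c[2]+k[2]
    hsv=cv2.cvtColor(im,cv2.COLOR_RGB2HSV).astype(int); yy,xx=np.mgrid[:420,:560]
    P=cloud(d,T,k); m=(hsv[...,1]<90)&(P[...,2]>.112)&(P[...,2]<.165)&(np.hypot(*(P[...,:2]-B[:2]).transpose(2,0,1))<.032)
    if m.sum()>10:
        X=P[m]; A=np.c_[2*X,np.ones(len(X))]; r=np.linalg.lstsq(A,(X**2).sum(1),rcond=None)[0]; print(n,m.sum(),'sphere',r[:3].round(4),np.sqrt(max(0,r[3]+r[:3]@r[:3])).round(4),'pred px',u*1.4,v*1.4,'mask px',xx[m].mean()*1.4,yy[m].mean()*1.4)
    u,v=int(u),int(v); cr=im[max(0,v-45):v+55,max(0,u-60):u+60]; out.append(cv2.resize(cr,(390,240) if 0 else (275,250),interpolation=cv2.INTER_CUBIC)[:,:,::-1])
cv2.imwrite('pics/fin.png',np.vstack([out[0],np.hstack(out[1:])]))
E
python3 fin.py
```

```text
11.4167 [0.4897 0.2306 0.1392] 0.15602669499234278 [-0.3 -0.2 -0.8]
ball [0.4751 0.2914 0.1376]
side 555 sphere [0.4762 0.2904 0.1377] 0.0223 pred px 365.18311885078487 420.8453259361135 mask px 364.5827027027027 419.54342342342346
```

View pics/fin.png

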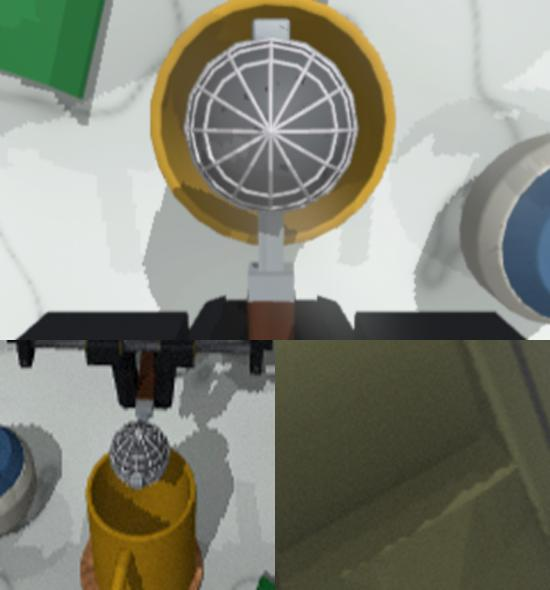

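The final views show the ball level (pole centred) and centred in the mug's mouth, about 15 mm above it. Lowering 5 mm more and settling.

send_rows(
  rows="0 0 0.008 0;0 0 0.017 0;0 0 0.017 0;0 0 0.017 0;0 0 0.017 0;0 0 0.017 0;0 0 0.017 0;0 0 0.017 0",
)

```text
clock: 12.23
tool_pos: [0.4893, 0.2304, 0.1336]
eef_rot: [0.619, 0.785, 0.0, 0.0]
contact_force: [0.3, -0.4, 0.6]
opening: 0.157
finger_force: 30.0
```

```bash
python3 fin.py; python3 -c "
from h import *
s=sensors.get_state(); print(abs(s['qd']).max(), s['finger_force'])"
```

```text
12.2333 [0.4893 0.2304 0.1336] 0.15658746629785256 [ 0.3 -0.4  0.6]
ball [0.4748 0.2912 0.132 ]
side 548 sphere [0.4757 0.2904 0.1323] 0.022 pred px 365.68548699258025 423.76961244006776 mask px 365.21094890510943 422.613503649635
0.00116862221472387 29.999891817569733
```

```bash
python3 -c "
from plant import finish_job
print(finish_job())"
```

```text
the job is handed in; nothing more can be done
None
```

The infuser is held still and level over the yellow mug, its ball within about 1 mm of centre and about 1 cm above the rim; handed in at about 12.5 s, after I set it back in the drawer once to regrip because it had rolled in the first grip.

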